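Lay two coffee trays

ROBOT

A 6-joint arm with a two-finger parallel gripper is mounted at the origin on the work surface. World frame = base frame: x ahead of the robot, y to its left, z up, the work surface at z = 0. Lengths are in m, angles in degrees, forces in N, time in s.
With the tool pointing down it reaches from about 0.4 to 0.825 m from the base axis. Payload 7 kg.
Tool frame: the origin (TCP) lies at the very end of the fingers, on their centre line; the grasp point (between the pads) lies 19 mm behind it (ctrl.tcp_to_grasp is the distance from the TCP to the grasp point, in m); z points along the fingers, x is the direction in which the jaws open and shut, and the axes are right-handed (so a half turn about z gives the same grasp; the last joint's range is limited). The gripper opens to 88 mm and grips with 3 to 60 N. Pads are 19 mm wide; open, the fingers measure 130 mm over their backs; the gripper's body (78 mm by 193 mm) begins 47 mm behind the grasp point.
Start: joints at [86.007, 20.546, 0.682, 0, -70.136, -16.507], TCP at [0.236, 0.632, 0.227] pointing down, gripper open.
Joint ranges: [-176.03, 176.03], [-82.01, 121.73], [-58.28, 71.71], [-173.87, 95.51], [-174.79, -0.11], [-173.66, 173.66]. Speed limits (degrees/s): [136.94, 136.94, 172.46, 180, 180, 180].

INTERFACE

Orientations are given as [roll, pitch, yaw] about the fixed x, y, z axes, in that order (R = Rz(yaw) Ry(pitch) Rx(roll)).
In Python, from plant import sensors, vision, ticket, ctrl gives the robot as it stands. The module is installed in compiled form; this text tells all that it offers.
- The arm moves only by the tool drive_tool, never from a script. Its argument "moves" is a list of rows, each a list of 6 numbers: the shift along the tool's x, y, z in units of 0.15 m (1.0 is 0.15 m), then the turn, a rotation vector about the tool's x, y, z in units of 60 degrees (1.0 is 60 degrees). In form: [[dx, dy, dz, rx, ry, rz], ...]. A call has 1 to 8 rows; each row is the pose to reach, as a shift and turn from the pose measured when the call began, along the tool's axes at that moment; what a row does not reach only later rows make up. A row lasts 1/10 s, in which the tool goes at most 50 mm and 8.59 degrees, less where a joint would pass 70% of its speed; a pose out of reach is approached as far as the arm can. A call with a number of a shift or a turn outside -1 to 1 is refused whole. A call with a gripper value outside its range is refused whole. "fingers" is the opening, from -1 (shut) to 1 (fully open), set as the call begins (left out, the last holds). The fingers move at their own pace and stop on an object; the grip force is fixed at half the most. Time passes only in rows, so rows that repeat a pose let the fingers close. It gives the time, the measured TCP pose, the force and the opening at its end, in the units of the state.
- sensors.get_obs(): the state, without advancing time (a new reading comes with each control period).
- vision.snapshot(name): name is "side" or "top"; returns a dict with "pixels" (480x640x3 uint8, red, green, blue), "fx", "fy", "cx", "cy" (pixels), "k1" (the pictures are not rectified: a ray, as slopes to the right and down, at radius r is drawn at 1 + k1 r^2 times it, then the intrinsics apply), "R" (3x3) and "t" (3): a world point X has camera coordinates R X + t. Camera axes: x right, y down, z forward; pixel columns grow to the right and rows downward; lengths in m; the calibration is good to about 2 mm. A picture is of the moment at which its call begins. There is no depth.
- ticket.close_job(): hands the job in, once; it reports no verdict.
The state is a dict: "clock": time; "joint_pos": joint angles; "qvel": joint speeds; "tau": joint torques, N m; "tool_pos": TCP position; "orientation": TCP orientation; "force": force on the tool from outside, world axes, zero at the start; "moment": the same for the moment, N m; "opening": finger opening in m.
Only numpy, scipy, OpenCV 4.12 (cv2) and the standard library are available. Lean on these libraries where they do the work, as an engineer would, in place of code of your own. Each camera call takes 0.05 s, during which the arm holds its last target.

TASK

Make up the two coffee trays from the stock on the counter: the long tray gets the blue mug, the milk carton and the sugar jar, and the short tray gets the small white espresso cup and the steel milk jug. The mug and the cup each stand in the middle of the round pad of their tray, the other things in the middle of the square pads, one on each (carton and jar either way round). Set everything down upright and gently without dropping it, and leave the tomato and the pepper mill where they are.

Things in the scene. Friction and masses are not known exactly. Their poses are not given: they have to be found in the camera images.
- mug: blue ceramic coffee mug, 62 mm in diameter (58 at the foot), 90 mm tall, open top, wall 4 mm; a loop handle on its +y side sticks out 26 mm (57 mm from the axis). Origin at the centre of the underside, z up. Grip across its x axis, clear of the handle. About 0.26 kg
- espresso_cup: small white ceramic cup without handle, 58 mm in diameter at the rim, 52 at the foot, 52 mm tall, open top. Origin at the centre of the underside, z up. About 0.11 kg
- jug: small stainless steel milk jug, 54 mm in diameter up to 55 mm height, then tapering to 50 mm at the rim, 72 mm tall; loop handle on its +y side sticks out 22 mm (49 mm from the axis), little spout on its -y side at the rim (to 38 mm from the axis). Origin at the centre of the underside, z up. Grip across its x axis. About 0.16 kg
- milk_carton: small white and blue milk carton, 50 x 50 mm, straight sides to 84 mm height, then a gable roof with a ridge along its y axis, 104 mm tall. Origin at the centre of the underside, z up, x and y square to its sides. About 0.27 kg
- sugar_jar: glass jar of white sugar with a cork lid: 54 mm in diameter, 78 mm tall, the lid being the top 14 mm. Origin at the centre of the underside, z up. About 0.22 kg
- long_tray: long aluminium tray, 120 mm (x) by 330 mm (y), fixed to the counter; rim 10 mm high, floor 4 mm thick. On it, in a row along its y axis, three dark rubber pads 2 mm thick, tops 6 mm above the counter: a round one (76 mm in diameter) in the middle at its origin, and square ones (76 x 76 mm) centred at y = -105 mm and y = +105 mm. Origin at the centre of the underside
- short_tray: short aluminium tray, 120 mm (x) by 220 mm (y), fixed to the counter; rim 10 mm high, floor 4 mm thick. On it two dark rubber pads 2 mm thick, tops 6 mm above the counter: a round one (76 mm in diameter) centred at y = -52.5 mm and a square one (76 x 76 mm) centred at y = +52.5 mm. Origin at the centre of the underside
- tomato: bystander: red tomato, 66 mm in diameter, 51 mm tall, loose, standing among the stock. Origin at the centre of the underside
- pepper_mill: bystander: turned dark wooden pepper mill, 48 mm in diameter at the foot, 104 mm tall, loose, standing among the stock. Origin at the centre of the underside

How it is judged (in metres and radians):
At the end, for the whole second after the job is handed in: Mug on the long tray's round pad, carton and jar one on each of its square pads, espresso cup on the short tray's round pad, jug on its square pad; each centred to within 13 mm along either tray axis, standing on the pad, upright to within 0.1 rad and at rest (x of mug in the frame of long_tray between -0.013 and 0.013 m and y of mug in the frame of long_tray between -0.013 and 0.013 m and z of mug in the frame of long_tray between 0.003 and 0.01 m and (((x of milk_carton in the frame of long_tray between -0.013 and 0.013 m and y of milk_carton in the frame of long_tray between 0.092 and 0.118 m and z of milk_carton in the frame of long_tray between 0.003 and 0.01 m) and (x of sugar_jar in the frame of long_tray between -0.013 and 0.013 m and y of sugar_jar in the frame of long_tray between -0.118 and -0.092 m and z of sugar_jar in the frame of long_tray between 0.003 and 0.01 m)) or ((x of milk_carton in the frame of long_tray between -0.013 and 0.013 m and y of milk_carton in the frame of long_tray between -0.118 and -0.092 m and z of milk_carton in the frame of long_tray between 0.003 and 0.01 m) and (x of sugar_jar in the frame of long_tray between -0.013 and 0.013 m and y of sugar_jar in the frame of long_tray between 0.092 and 0.118 m and z of sugar_jar in the frame of long_tray between 0.003 and 0.01 m))) and x of espresso_cup in the frame of short_tray between -0.013 and 0.013 m and y of espresso_cup in the frame of short_tray between -0.0655 and -0.0395 m and z of espresso_cup in the frame of short_tray between 0.003 and 0.01 m and x of jug in the frame of short_tray between -0.013 and 0.013 m and y of jug in the frame of short_tray between 0.0395 and 0.0655 m and z of jug in the frame of short_tray between 0.003 and 0.01 m and angle between each of mug, espresso_cup, jug, milk_carton, sugar_jar's own z axis and vertical below 0.1 rad and linear speed of each of mug, espresso_cup, jug, milk_carton, sugar_jar below 0.02 m/s and angular speed of each of mug, espresso_cup, jug, milk_carton, sugar_jar below 0.2 rad/s); the robot touches nothing.
It fails at once if the tomato or the pepper mill is shifted by more than 25 mm or tipped over (distance of any of tomato, pepper_mill from where it was at the start of the episode above 0.025 m or angle between any of tomato, pepper_mill's own z axis and vertical above 0.5 rad).
It fails at once if a stock thing is dropped, thrown or knocked over (faster than 0.75 m/s while not held, a fall of about 3 cm) ((linear speed of mug above 0.75 m/s and contact force between the fingers and mug below 0.1 N) or (linear speed of espresso_cup above 0.75 m/s and contact force between the fingers and espresso_cup below 0.1 N) or (linear speed of jug above 0.75 m/s and contact force between the fingers and jug below 0.1 N) or (linear speed of milk_carton above 0.75 m/s and contact force between the fingers and milk_carton below 0.1 N) or (linear speed of sugar_jar above 0.75 m/s and contact force between the fingers and sugar_jar below 0.1 N)).
It also fails if it takes over 128 s, if anything falls off the work surface, if the arm or the gripper's body presses on something with over 40 N, if the wrist force passes 120 N, or if a joint passes its speed limit or range.

## Working session

There is one attempt and no reset: what is moved stays moved. The work goes in short steps, Python scripts to look and compute and a tool call to move; the robot and the scene stay as the last step left them, time stands still between calls to the robot, and variables do not carry over. Pictures are saved under pics/ and viewed, and the job is handed in when it is done.

Besides the shell and the picture viewer there is one more tool, called after ">>>" by a JSON object that holds its "method" and its "body", one argument or row to a line. drive_tool: Moves the arm, as the interface text tells. Shifts and turns lie within -1 to 1; 1 stands for 0.15 m of shift or 60 degrees of turn. Its arguments: {"type":"object","properties":{"moves":{"type":"array"},"fingers":{"type":"number"}},"required":["moves"]}

```bash
mkdir -p pics
python3 - <<'E'
from plant import sensors, vision, ctrl
import cv2
print(sensors.get_obs(), ctrl.tcp_to_grasp)
for n in ("top","side"):
    s=vision.snapshot(n); cv2.imwrite(f"pics/{n}0.png",s["pixels"][:,:,::-1])
    print(n,{k:v for k,v in s.items() if k!="pixels"})
E
```

```text
{'clock': 0.0, 'joint_pos': array([ 8.60043443e+01,  2.05905728e+01,  6.32745444e-01, -2.10718537e-02,
       -7.01358720e+01, -1.65053653e+01]), 'qvel': array([-0.0931411 ,  0.02672456,  0.02629627, -0.09962825, -0.06318624,
        0.03592966]), 'tau': array([-1.50132011e-03, -5.82716990e+01,  2.93045533e+01,  6.99728429e+00,
        6.91508059e-03, -1.49643656e-04]), 'tool_pos': array([0.23626532, 0.6317635 , 0.22562162]), 'orientation': array([-1.79992369e+02, -9.54666035e-02, -1.10508204e+02]), 'force': array([ 0.12382927,  0.14227126, -0.76346599]), 'moment': array([-0.06222384,  0.00486293, -0.01110009]), 'opening': 0.08752396772375565} 0.0188
top {'fx': 443.65940109468363, 'fy': 443.65940109468363, 'cx': 313.89800262112124, 'cy': 240.8473958344218, 'k1': 0.021862106403418975, 'R': array([[ 0.02242853, -0.99972962, -0.00613562],
       [-0.98945145, -0.02131854, -0.14328763],
       [ 0.14311809,  0.00928463, -0.98966207]]), 't': array([-0.02054327,  0.54810661,  0.81200546])}
side {'fx': 478.08567811821496, 'fy': 478.08567811821496, 'cx': 321.222740984526, 'cy': 241.06605808221107, 'k1': -0.014734313381158281, 'R': array([[-9.99849070e-01,  1.32770905e-02, -1.12052057e-02],
       [ 1.73696051e-02,  7.77549198e-01, -6.28582167e-01],
       [ 3.66856401e-04, -6.28681925e-01, -7.77662461e-01]]), 't': array([ 0.54281944, -0.00585128,  1.00619217])}
```

View pics/top0.png

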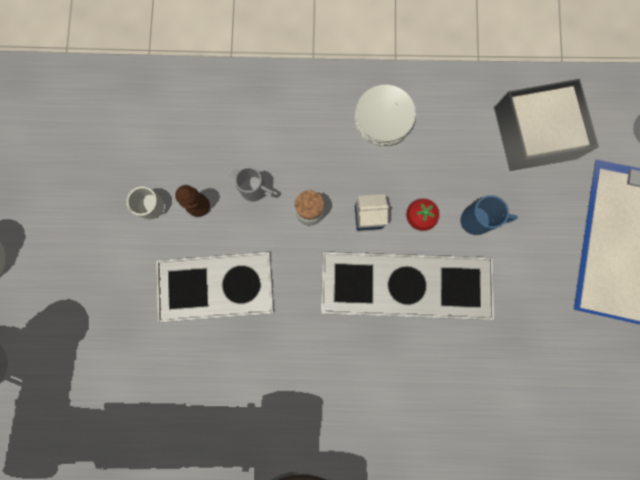

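View pics/side0.png

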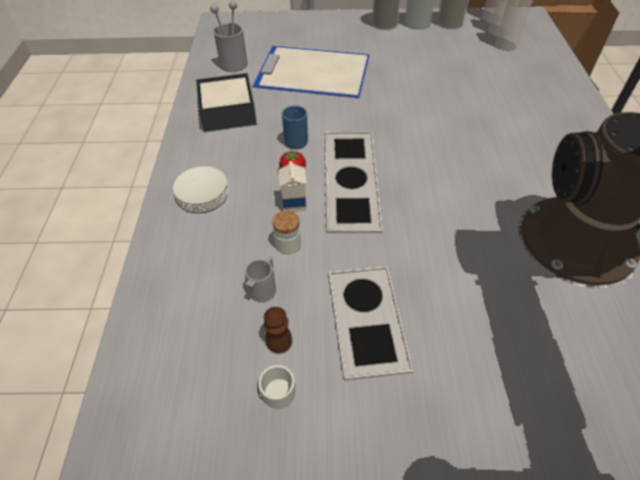

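```bash
cat > h.py <<'E'
import numpy as np, cv2
from plant import sensors, vision
def K(s): return np.array([[s["fx"],0,s["cx"]],[0,s["fy"],s["cy"]],[0,0,1.]]), np.array([s["k1"],0,0,0,0])
def cast(s,uv,z):
    k,d=K(s); p=cv2.undistortPoints(np.array(uv,float).reshape(-1,1,2),k,d).reshape(-1,2)
    C=-s["R"].T@s["t"]; r=np.c_[p,np.ones(len(p))]@s["R"]
    return C+r*((z-C[2])/r[:,2])[:,None]
def proj(s,X):
    k,d=K(s); return cv2.projectPoints(np.array(X,float).reshape(-1,1,3),cv2.Rodrigues(s["R"])[0],s["t"],k,d)[0].reshape(-1,2)
E
python3 - <<'E'
from h import *
for n,box in (("top",(110,150,530,335)),("side",(220,90,420,420))):
    s=vision.snapshot(n); im=s["pixels"]
    m=(im.max(2)<45).astype(np.uint8)
    cs,_=cv2.findContours(m,cv2.RETR_EXTERNAL,cv2.CHAIN_APPROX_NONE)
    for c in cs:
        M=cv2.moments(c)
        if M["m00"]<500: continue
        uv=[M["m10"]/M["m00"],M["m01"]/M["m00"]]
        P=cast(s,c.reshape(-1,2),.006)[:,:2].astype(np.float32)
        r=cv2.minAreaRect(P); 
        print(n,np.round(uv,1),"centre",np.round(r[0],4),"size",np.round(r[1],4),round(r[2],1))
    x0,y0,x1,y1=box; f=min(800/(x1-x0),600/(y1-y0))
    c=cv2.resize(im[y0:y1,x0:x1],None,fx=f,fy=f,interpolation=cv2.INTER_CUBIC)
    cv2.imwrite(f"pics/{n}_z.png",c[:,:,::-1]); print(f,c.shape)
E
```

```text
top [187.6 288.4] centre [0.4539 0.2375] size [0.0702 0.0718] 6.1
top [460.4 287.1] centre [ 0.4686 -0.2968] size [0.0715 0.0701] 88.8
top [406.7 285. ] centre [ 0.4698 -0.1918] size [0.0664 0.0687] 1.3
top [241.  284.1] centre [0.4646 0.1324] size [0.0666 0.0692] 1.2
top [353.5 283.2] centre [ 0.4712 -0.0877] size [0.0705 0.0692] 0.2
1.9047619047619047 (352, 800, 3)
side [372.2 344.7] centre [0.4553 0.2386] size [0.0711 0.0705] 5.4
side [362.5 295. ] centre [0.4655 0.1344] size [0.0676 0.0685] 36.5
side [352.7 210.1] centre [ 0.4722 -0.0871] size [0.066  0.0696] 88.7
side [586.6 209.6] centre [-0.0746 -0.1136] size [0.5202 0.2295] 57.1
1.8181818181818181 (600, 364, 3)
```

View pics/top_z.png

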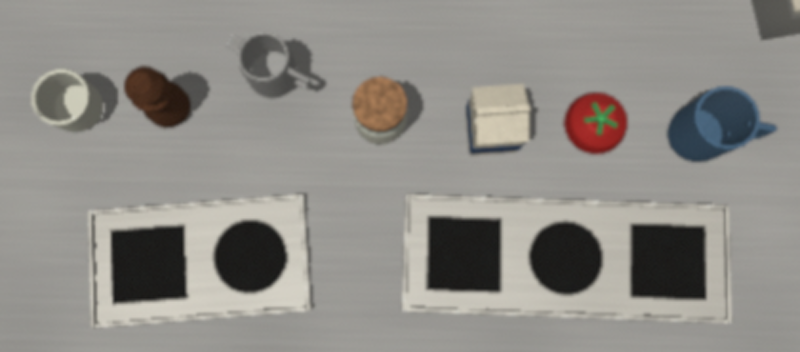

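View pics/side_z.png

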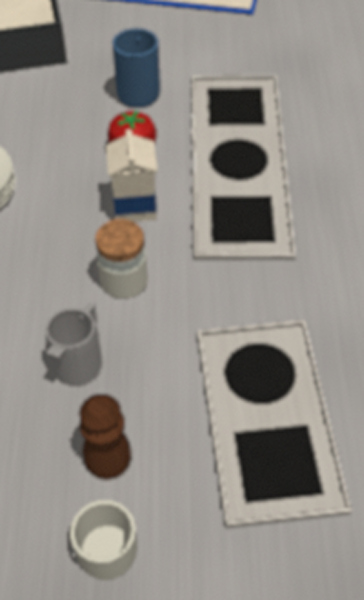

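```bash
cat > m.py <<'E'
from h import *
T=vision.snapshot("top");S=vision.snapshot("side")
def zt(x,y): f=1.9047619; return (110+(x+.5)/f-.5,150+(y+.5)/f-.5)
def zs(x,y): f=1.8181818; return (220+(x+.5)/f-.5,90+(y+.5)/f-.5)
for n,a,b,z in [("mug",(727,118),(136,42),.09),("cup",(62,98),(104,533),.052),("jug",(264,58),(73,329),.072),("jar",(379,103),(120,238),.078),
  ("millTop",(148,86),(101,410),.100),("tomato",(596,123),None,.03)]:
    print(n,z,cast(T,[zt(*a)],z)[0,:2].round(4), None if b is None else cast(S,[zs(*b)],z)[0,:2].round(4))
print("mug w",cast(T,[zt(695,118),zt(759,118),zt(727,87),zt(727,150)],.09).round(3))
print("jug handle tip",cast(T,[zt(321,84)],.05).round(3), "spout",cast(T,[zt(236,44)],.07).round(3))
print("mug handle tip",cast(T,[zt(776,128)],.05).round(3))
print("carton ridge",cast(T,[zt(471,115),zt(531,112)],.104).round(4))
print("carton eaves",cast(T,[zt(473,88),zt(528,84),zt(531,143),zt(474,148)],.084).round(4))
print("mill foot",cast(T,[zt(168,104)],.012).round(3))
E
python3 m.py
```

```text
mug 0.09 [ 0.6013 -0.3291] [ 0.6013 -0.3275]
cup 0.052 [0.6161 0.3213] [0.6172 0.3265]
jug 0.072 [0.6563 0.1171] [0.6559 0.1209]
jar 0.078 [0.6119 0.0023] [0.612  0.0052]
millTop 0.1 [0.6186 0.2213] [0.6201 0.231 ]
tomato 0.03 [ 0.6066 -0.2195] None
mug w [[ 0.601 -0.299  0.09 ]
 [ 0.602 -0.359  0.09 ]
 [ 0.632 -0.33   0.09 ]
 [ 0.57  -0.328  0.09 ]]
jug handle tip [[0.637 0.062 0.05 ]] spout [[0.671 0.146 0.07 ]]
mug handle tip [[ 0.601 -0.393  0.05 ]]
carton ridge [[ 0.5962 -0.085   0.104 ]
 [ 0.6003 -0.1412  0.104 ]]
carton eaves [[ 0.6273 -0.0884  0.084 ]
 [ 0.6323 -0.1415  0.084 ]
 [ 0.5744 -0.1444  0.084 ]
 [ 0.5684 -0.0899  0.084 ]]
mill foot [[0.621 0.226 0.012]]
```

```bash
cat > go.py <<'E'
import sys,numpy as np
from plant import sensors
from scipy.spatial.transform import Rotation as Ro
o=sensors.get_obs(); x,y,z,yaw=map(float,sys.argv[1:5])
R=Ro.from_euler("xyz",o["orientation"],degrees=True)
d=R.inv().apply(np.array([x,y,z])-o["tool_pos"])/.15
t=(R.inv()*Ro.from_euler("xyz",[180,0,yaw],degrees=True)).as_rotvec(degrees=True)/60
print(d.round(3),t.round(3),"t",round(o["clock"],2),o["tool_pos"].round(4),o["orientation"].round(2),"j",o["joint_pos"].round(0))
E
python3 go.py .617 .324 .17 180
```

```text
[ 1.035 -3.096  0.376] [-0.    -0.     1.158] t 0.3 [0.2364 0.6321 0.2262] [-1.7999e+02 -3.0000e-02 -1.1050e+02] j [ 86.  21.   1.  -0. -70. -17.]
```

>>> {"method": "drive_tool", "body": {
  "moves": [
    [0.15, -0.33, 0, 0, 0, 0.14],
    [0.3, -0.66, 0, 0, 0, 0.28],
    [0.35, -1, 0, 0, 0, 0.42],
    [0.35, -1, 0, 0, 0, 0.56],
    [0.35, -1, 0, 0, 0, 0.7],
    [0.35, -1, 0, 0, 0, 0.84],
    [0.35, -1, 0, 0, 0, 0.98],
    [0.35, -1, 0, 0, 0, 1]
  ],
  "fingers": 1
}}

```text
clock: 1.1
tool_pos: [0.3585, 0.5302, 0.2262]
orientation: [-180.0, -0.0, -170.7]
force: [-0.8, -0.6, 0.1]
opening: 0.0875
```

```bash
python3 go.py .617 .324 .17 180
```

```text
[-1.478 -1.636  0.375] [-0.001 -0.     0.155] t 1.1 [0.3585 0.5302 0.2262] [-1.7997e+02 -2.0000e-02 -1.7068e+02] j [ 73.  17.  -4.  -0. -69. -64.]
```

>>> {"method": "drive_tool", "body": {
  "moves": [
    [-0.25, -0.25, 0, 0, 0, 0.1],
    [-0.5, -0.5, 0, 0, 0, 0.155],
    [-0.75, -0.75, 0, 0, 0, 0.155],
    [-1, -1, 0, 0, 0, 0.155],
    [-1, -1, 0, 0, 0, 0.155]
  ]
}}

```text
clock: 1.6
tool_pos: [0.534, 0.4035, 0.226]
orientation: [-179.9, -0.0, -180.0]
force: [0.4, 0.7, 0.3]
opening: 0.0877
```

```bash
python3 go.py .617 .324 .10 180
```

```text
[-0.553 -0.529  0.841] [-0.001 -0.     0.001] t 1.6 [0.534  0.4035 0.226 ] [-179.91   -0.   -179.95] j [ 54.  20.  -0.   0. -70. -54.]
```

>>> {"method": "drive_tool", "body": {
  "moves": [
    [-0.28, -0.26, 0.2, 0, 0, 0],
    [-0.55, -0.53, 0.4, 0, 0, 0],
    [-0.55, -0.53, 0.7, 0, 0, 0],
    [-0.553, -0.53, 0.84, 0, 0, 0],
    [-0.553, -0.53, 0.84, 0, 0, 0]
  ]
}}

```text
clock: 2.1
tool_pos: [0.6145, 0.3206, 0.0939]
orientation: [-179.6, -0.5, -180.0]
force: [0.6, -0.2, -1.4]
opening: 0.0876
```

```bash
python3 go.py .617 .324 .018 180
python3 - <<'E'
from h import *
for n in ("top","side"):
    s=vision.snapshot(n); cv2.imwrite(f"pics/{n}1.png",s["pixels"][:,:,::-1])
E
```

```text
[-0.021  0.027  0.505] [-0.007 -0.008  0.001] t 2.1 [0.6145 0.3206 0.0939] [-179.57   -0.48 -179.95] j [ 44.  28.  -5.  -0. -57. -44.]
```

View pics/side1.png

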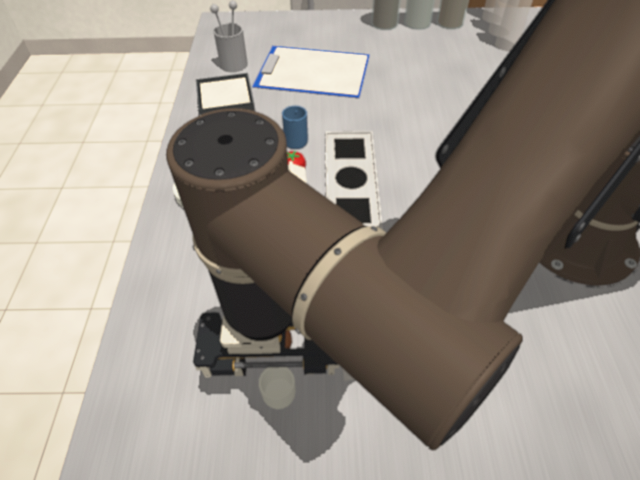

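View pics/top1.png

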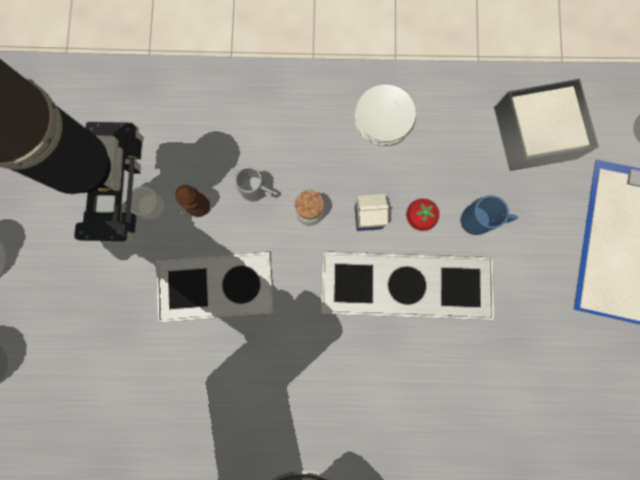

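>>> {"method": "drive_tool", "body": {
  "moves": [
    [-0.02, 0.02, 0.12, 0, 0, 0],
    [-0.02, 0.02, 0.25, 0, 0, 0],
    [-0.02, 0.02, 0.38, 0, 0, 0],
    [-0.02, 0.02, 0.48, 0, 0, 0],
    [-0.02, 0.02, 0.505, 0, 0, 0],
    [-0.02, 0.02, 0.505, 0, 0, 0]
  ]
}}

```text
clock: 2.8
tool_pos: [0.62, 0.3275, 0.0251]
orientation: [-179.9, -0.0, -179.8]
force: [0.6, 0.0, 0.1]
opening: 0.0874
```

Run:
```python
from h import *
for n in ("top","side"):
    s=vision.snapshot(n); b=(40,120,240,270) if n=="top" else (180,290,380,440)
    c=cv2.resize(s["pixels"][b[1]:b[3],b[0]:b[2]],None,fx=4,fy=4,interpolation=cv2.INTER_CUBIC)
    cv2.imwrite(f"pics/{n}2.png",c[:,:,::-1])
```

```text
(no output)
```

View pics/top2.png

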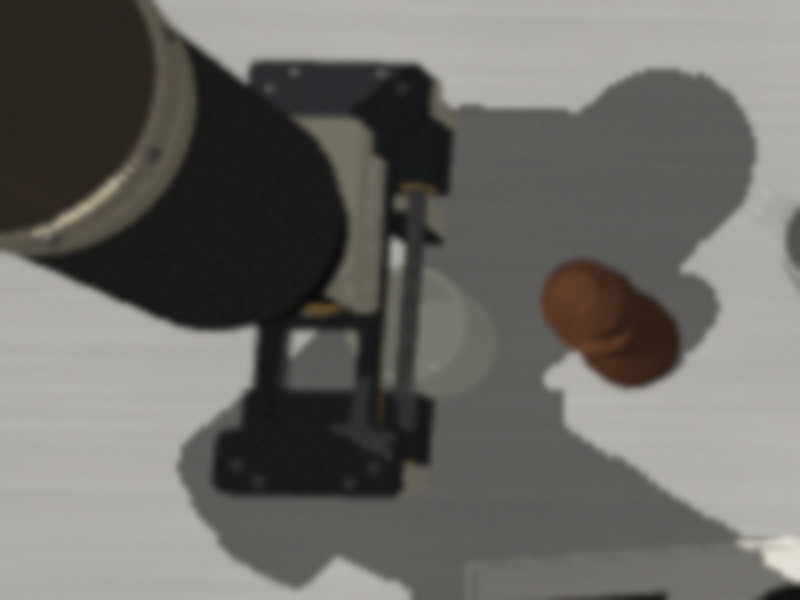

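View pics/side2.png

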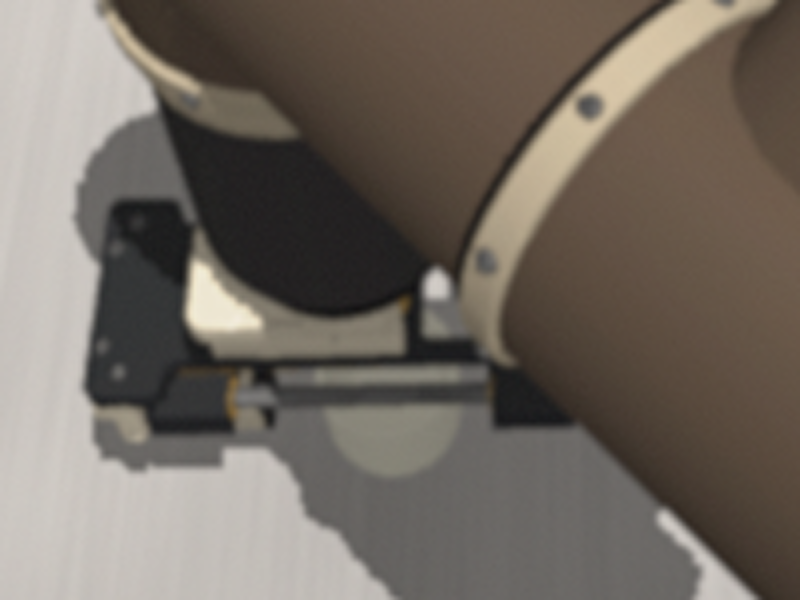

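```bash
python3 go.py .617 .324 .018 180
```

```text
[ 0.024 -0.024  0.053] [-0.002  0.001  0.003] t 2.9 [0.6206 0.3276 0.026 ] [-1.7991e+02  7.0000e-02 -1.7979e+02] j [ 44.  33.  -8.   0. -49. -44.]
```

>>> {"method": "drive_tool", "body": {
  "moves": [
    [0.02, -0.024, 0.053, 0, 0, 0],
    [0.02, -0.024, 0.053, 0, 0, 0],
    [0.02, -0.024, 0.053, 0, 0, 0]
  ]
}}

```text
clock: 3.2
tool_pos: [0.6176, 0.3238, 0.0182]
orientation: [-179.9, 0.1, -179.8]
force: [0.1, 0.2, 1.0]
opening: 0.0873
```

>>> {"method": "drive_tool", "body": {
  "moves": [
    [0, 0, 0, 0, 0, 0],
    [0, 0, 0, 0, 0, 0],
    [0, 0, 0, 0, 0, 0],
    [0, 0, 0, 0, 0, 0],
    [0, 0, 0, 0, 0, 0],
    [0, 0, 0, 0, 0, 0]
  ],
  "fingers": -1
}}

```text
clock: 3.8
tool_pos: [0.6176, 0.3238, 0.0182]
orientation: [-179.9, 0.1, -179.8]
force: [0.2, 0.8, -0.1]
opening: 0.0573
```

>>> {"method": "drive_tool", "body": {
  "moves": [
    [0, 0, 0, 0, 0, 0],
    [0, 0, -0.07, 0, 0, 0],
    [0, 0, -0.2, 0, 0, 0],
    [0, 0, -0.35, 0, 0, 0],
    [0, 0, -0.4, 0, 0, 0],
    [0, 0, -0.4, 0, 0, 0]
  ]
}}

```text
clock: 4.4
tool_pos: [0.6182, 0.3245, 0.08]
orientation: [180.0, 0.2, -179.8]
force: [0.0, 0.5, -1.3]
opening: 0.0574
```

```bash
python3 go.py .4655 .134 .08 180
python3 - <<'E'
from h import *
for n in ("top","side"):
    s=vision.snapshot(n); b=(40,120,240,270) if n=="top" else (180,290,380,440)
    c=cv2.resize(s["pixels"][b[1]:b[3],b[0]:b[2]],None,fx=4,fy=4,interpolation=cv2.INTER_CUBIC)
    cv2.imwrite(f"pics/{n}3.png",c[:,:,::-1])
E
```

```text
[ 1.023 -1.266 -0.004] [0.    0.003 0.004] t 4.4 [0.6182 0.3245 0.08  ] [ 179.98    0.19 -179.79] j [ 44.  29.  -6.   0. -55. -44.]
```

View pics/side3.png

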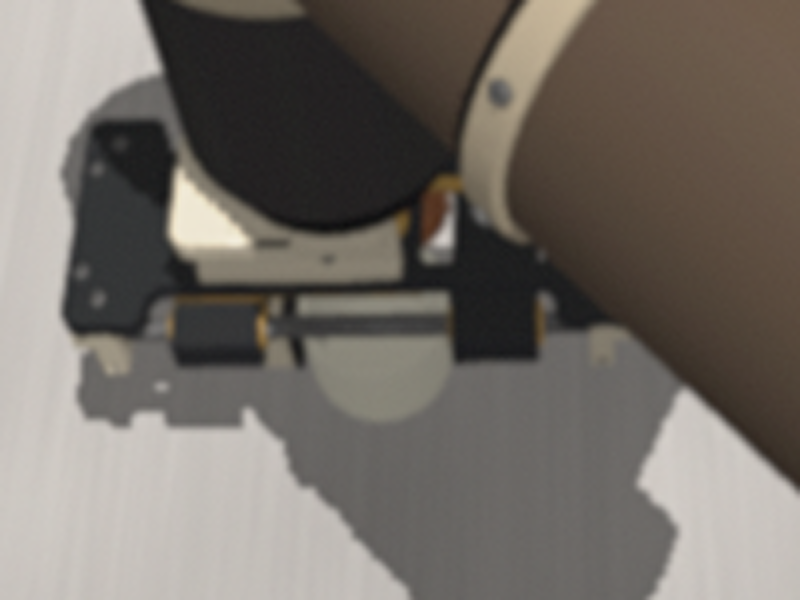

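>>> {"method": "drive_tool", "body": {
  "moves": [
    [0.2, 0, 0, 0, 0, 0],
    [0.4, 0, 0, 0, 0, 0],
    [0.6, -0.1, 0, 0, 0, 0],
    [0.8, -0.3, 0, 0, 0, 0],
    [1, -0.5, 0, 0, 0, 0],
    [1, -0.7, 0, 0, 0, 0],
    [1, -0.9, 0, 0, 0, 0],
    [1, -1, 0, 0, 0, 0]
  ]
}}

```text
clock: 5.3
tool_pos: [0.4662, 0.1708, 0.077]
orientation: [-179.8, -0.1, -179.9]
force: [0.7, 0.0, 0.3]
opening: 0.0575
```

>>> {"method": "drive_tool", "body": {
  "moves": [
    [0, 0, 0, 0, 0, 0],
    [0, 0, 0, 0, 0, 0]
  ]
}}

```text
clock: 5.5
tool_pos: [0.4662, 0.1707, 0.0765]
orientation: [-179.8, -0.1, -179.9]
force: [0.8, 0.6, -2.3]
opening: 0.0575
```

```bash
python3 go.py .465 .1335 .026 180
```

```text
[ 0.007 -0.247  0.338] [-0.003 -0.002  0.001] t 5.5 [0.4662 0.1707 0.0765] [-1.7980e+02 -1.2000e-01 -1.7991e+02] j [ 43.  13. -33.   0. -45. -43.]
```

>>> {"method": "drive_tool", "body": {
  "moves": [
    [0.003, -0.12, 0.0, 0, 0, 0],
    [0.006, -0.24, 0.08, 0, 0, 0],
    [0.006, -0.247, 0.16, 0, 0, 0],
    [0.006, -0.247, 0.24, 0, 0, 0],
    [0.006, -0.247, 0.28, 0, 0, 0],
    [0.006, -0.247, 0.31, 0, 0, 0],
    [0.006, -0.247, 0.33, 0, 0, 0],
    [0.006, -0.247, 0.335, 0, 0, 0]
  ]
}}

```text
clock: 6.3
tool_pos: [0.4652, 0.1336, 0.0262]
orientation: [-179.8, -0.1, -179.9]
force: [0.6, 0.4, -1.4]
opening: 0.0574
```

>>> {"method": "drive_tool", "body": {
  "moves": [
    [0, 0, 0, 0, 0, 0],
    [0, 0, 0, 0, 0, 0]
  ]
}}

```text
clock: 6.5
tool_pos: [0.4655, 0.1338, 0.0265]
orientation: [-179.8, -0.1, -179.9]
force: [-0.5, 0.3, -0.8]
opening: 0.0577
```

```bash
python3 go.py .465 .1335 .0245 180
```

```text
[ 0.003 -0.002  0.014] [-0.003 -0.002  0.002] t 6.5 [0.4655 0.1338 0.0265] [-1.7981e+02 -1.0000e-01 -1.7988e+02] j [ 39.  16. -37.   0. -37. -39.]
```

>>> {"method": "drive_tool", "body": {
  "moves": [
    [0.003, 0, 0.008, 0, 0, 0],
    [0.003, 0, 0.016, 0, 0, 0],
    [0.003, 0, 0.016, 0, 0, 0]
  ]
}}

```text
clock: 6.8
tool_pos: [0.4651, 0.1339, 0.0242]
orientation: [-179.8, -0.1, -179.9]
force: [-0.4, 0.2, -0.6]
opening: 0.0576
```

>>> {"method": "drive_tool", "body": {
  "moves": [
    [0, 0, 0, 0, 0, 0],
    [0, 0, 0, 0, 0, 0],
    [0, 0, 0, 0, 0, 0],
    [0, 0, 0, 0, 0, 0],
    [0, 0, 0, 0, 0, 0]
  ],
  "fingers": 1
}}

```text
clock: 7.3
tool_pos: [0.4651, 0.1339, 0.0242]
orientation: [-179.8, -0.1, -179.9]
force: [0.0, -0.2, -0.3]
opening: 0.0867
```

>>> {"method": "drive_tool", "body": {
  "moves": [
    [0, 0, -0.1, 0, 0, 0],
    [0, 0, -0.3, 0, 0, 0],
    [0, 0, -0.5, 0, 0, 0],
    [0, 0, -0.75, 0, 0, 0],
    [0, 0, -1, 0, 0, 0],
    [0, 0, -1, 0, 0, 0],
    [0, 0, -1, 0, 0, 0]
  ]
}}

```text
clock: 8.0
tool_pos: [0.4656, 0.1347, 0.175]
orientation: [-179.9, 0.0, -179.9]
force: [-1.2, -1.3, 0.0]
opening: 0.0878
```

```bash
python3 go.py .656 .119 .12 161.6
```

```text
[-1.269 -0.106  0.368] [-0.001  0.001  0.309] t 8.0 [0.4656 0.1347 0.175 ] [-1.7992e+02  2.0000e-02 -1.7989e+02] j [ 40.   5. -27.   0. -58. -39.]
```

>>> {"method": "drive_tool", "body": {
  "moves": [
    [-0.3, 0, 0, 0, 0, 0.12],
    [-0.6, 0, 0, 0, 0, 0.24],
    [-0.9, -0.1, 0, 0, 0, 0.31],
    [-1, -0.106, 0, 0, 0, 0.31],
    [-1, -0.106, 0, 0, 0, 0.31],
    [-1, -0.106, 0, 0, 0, 0.31]
  ]
}}

```text
clock: 8.6
tool_pos: [0.6146, 0.1186, 0.1731]
orientation: [-179.8, -0.1, 161.5]
force: [-0.7, -0.1, 0.4]
opening: 0.0875
```

```bash
python3 go.py .656 .119 .11 161.6
python3 - <<'E'
from h import *
s=vision.snapshot("side"); cv2.imwrite("pics/side4.png",s["pixels"][:,:,::-1])
s=vision.snapshot("top"); cv2.imwrite("pics/top4.png",s["pixels"][:,:,::-1])
E
python3 go.py .656 .119 .11 161.6
```

```text
[-0.262  0.092  0.42 ] [-0.003 -0.002 -0.002] t 8.6 [0.6146 0.1186 0.1731] [-1.7981e+02 -1.1000e-01  1.6148e+02] j [ 29.  18. -10.   0. -62. -47.]
[-0.263  0.088  0.429] [-0.002 -0.    -0.001] t 8.7 [0.6144 0.119  0.1744] [-1.7988e+02 -2.0000e-02  1.6154e+02] j [ 29.  18. -10.   0. -62. -47.]
```

View pics/side4.png

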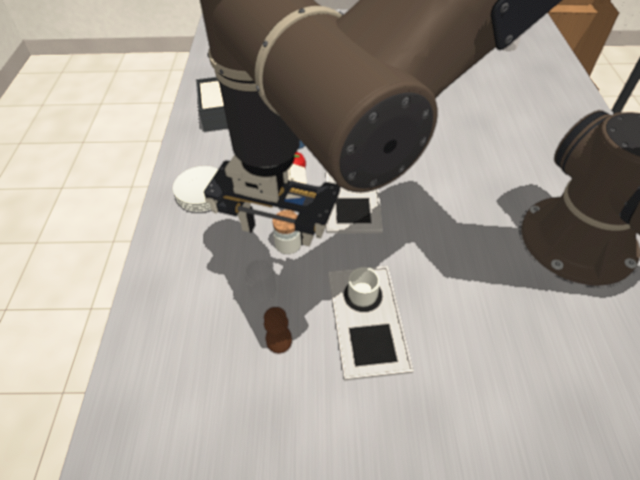

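View pics/top4.png

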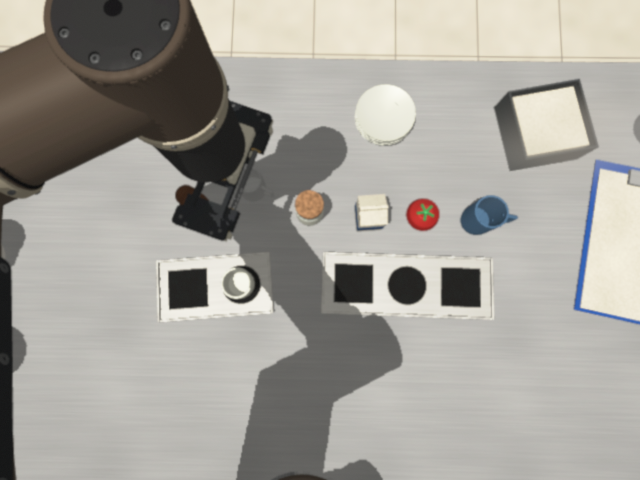

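>>> {"method": "drive_tool", "body": {
  "moves": [
    [-0.13, 0.045, 0, 0, 0, 0],
    [-0.263, 0.088, 0, 0, 0, 0],
    [-0.263, 0.088, 0.2, 0, 0, 0],
    [-0.263, 0.088, 0.43, 0, 0, 0],
    [-0.263, 0.088, 0.43, 0, 0, 0],
    [-0.263, 0.088, 0.43, 0, 0, 0]
  ]
}}

```text
clock: 9.3
tool_pos: [0.6554, 0.1191, 0.1105]
orientation: [-179.8, -0.0, 161.6]
force: [-0.7, 0.2, 0.8]
opening: 0.0875
```

```bash
python3 go.py .656 .119 .019 161.6
```

```text
[-0.004  0.002  0.61 ] [-0.003 -0.001  0.   ] t 9.3 [0.6554 0.1191 0.1105] [-1.7983e+02 -4.0000e-02  1.6161e+02] j [ 27.  25.  -9.   0. -57. -46.]
```

>>> {"method": "drive_tool", "body": {
  "moves": [
    [0, 0, 0.15, 0, 0, 0],
    [0, 0, 0.3, 0, 0, 0],
    [0, 0, 0.45, 0, 0, 0],
    [0, 0, 0.57, 0, 0, 0],
    [0, 0, 0.61, 0, 0, 0],
    [0, 0, 0.61, 0, 0, 0]
  ]
}}

```text
clock: 9.9
tool_pos: [0.6557, 0.1193, 0.0202]
orientation: [-179.9, 0.0, 161.6]
force: [-0.5, 0.0, 0.4]
opening: 0.0879
```

>>> {"method": "drive_tool", "body": {
  "moves": [
    [0, 0, 0, 0, 0, 0],
    [0, 0, 0, 0, 0, 0],
    [0, 0, 0, 0, 0, 0],
    [0, 0, 0, 0, 0, 0],
    [0, 0, 0, 0, 0, 0],
    [0, 0, 0, 0, 0, 0],
    [0, 0, 0, 0, 0, 0]
  ],
  "fingers": -1
}}

```text
clock: 10.6
tool_pos: [0.6564, 0.1195, 0.0208]
orientation: [-179.9, 0.1, 161.7]
force: [-0.7, -0.3, 4.5]
opening: 0.0528
```

>>> {"method": "drive_tool", "body": {
  "moves": [
    [0, 0, -0.07, 0, 0, 0],
    [0, 0, -0.2, 0, 0, 0],
    [0, 0, -0.35, 0, 0, 0],
    [0, 0, -0.4, 0, 0, 0],
    [0, 0, -0.4, 0, 0, 0],
    [0, 0, -0.4, 0, 0, 0]
  ]
}}

```text
clock: 11.2
tool_pos: [0.6556, 0.1194, 0.08]
orientation: [-179.9, 0.0, 161.6]
force: [-0.4, 0.2, -1.4]
opening: 0.0527
```

```bash
python3 - <<'E'
from h import *
s=vision.snapshot("side"); cv2.imwrite("pics/side5.png",s["pixels"][:,:,::-1])
E
python3 go.py .455 .238 .08 161.6
```

```text
[ 1.517  0.33  -0.003] [-0.003 -0.     0.001] t 11.25 [0.6554 0.1193 0.0795] [-1.7984e+02 -2.0000e-02  1.6164e+02] j [ 27.  27. -11.   0. -53. -46.]
```

View pics/side5.png

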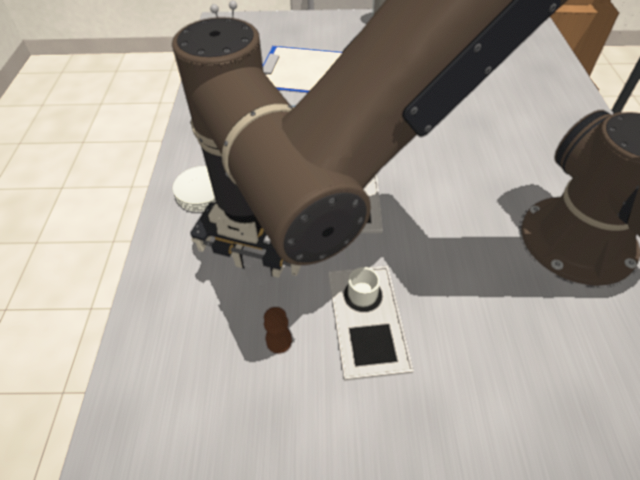

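>>> {"method": "drive_tool", "body": {
  "moves": [
    [0, 0, -0.2, 0, 0, 0],
    [0, 0, -0.4, 0, 0, 0],
    [0.2, 0, -0.45, 0, 0, 0],
    [0.4, 0.1, -0.45, 0, 0, 0],
    [0.6, 0.15, -0.45, 0, 0, 0],
    [0.8, 0.2, -0.45, 0, 0, 0],
    [1, 0.25, -0.45, 0, 0, 0],
    [1, 0.3, -0.45, 0, 0, 0]
  ]
}}

```text
clock: 12.05
tool_pos: [0.524, 0.2099, 0.1461]
orientation: [-179.8, -0.1, 161.7]
force: [0.5, 0.5, -0.8]
opening: 0.0529
```

>>> {"method": "drive_tool", "body": {
  "moves": [
    [0.2, 0, 0, 0, 0, 0],
    [0.4, 0, 0, 0, 0, 0],
    [0.5, 0.03, 0, 0, 0, 0],
    [0.5, 0.03, 0, 0, 0, 0],
    [0.5, 0.03, 0, 0, 0, 0]
  ]
}}

```text
clock: 12.55
tool_pos: [0.4543, 0.2377, 0.1458]
orientation: [-179.7, -0.1, 161.8]
force: [0.8, 0.1, -1.2]
opening: 0.0526
```

```bash
python3 - <<'E'
from h import *
s=vision.snapshot("side"); cv2.imwrite("pics/side6.png",s["pixels"][:,:,::-1])
s=vision.snapshot("top"); cv2.imwrite("pics/top6.png",s["pixels"][:,:,::-1])
E
python3 go.py .455 .238 .03 161.6
```

```text
[-0.003  0.008  0.772] [-0.005 -0.002  0.002] t 12.65 [0.4547 0.2374 0.1458] [-1.7971e+02 -1.5000e-01  1.6170e+02] j [ 50.  10. -26.  -0. -55. -68.]
```

View pics/side6.png

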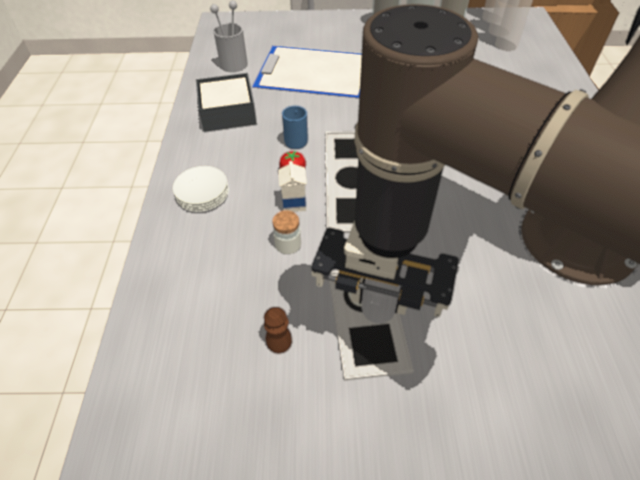

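View pics/top6.png

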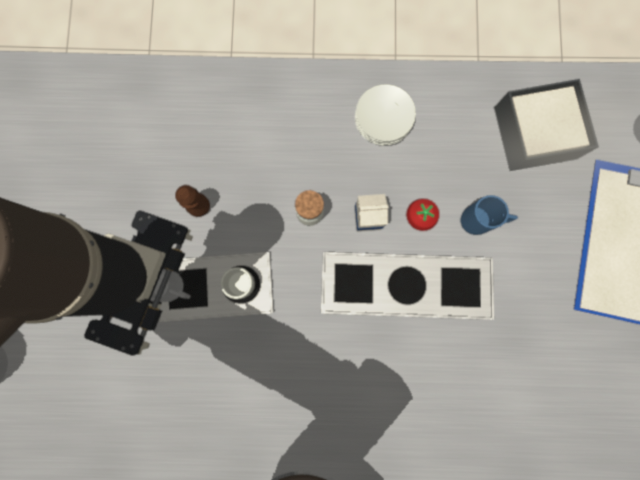

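>>> {"method": "drive_tool", "body": {
  "moves": [
    [0, 0.008, 0.2, 0, 0, 0],
    [0, 0.008, 0.4, 0, 0, 0],
    [0, 0.008, 0.55, 0, 0, 0],
    [0, 0.008, 0.66, 0, 0, 0],
    [0, 0.008, 0.72, 0, 0, 0],
    [0, 0.008, 0.75, 0, 0, 0],
    [0, 0.008, 0.77, 0, 0, 0],
    [0, 0.008, 0.775, 0, 0, 0]
  ]
}}

```text
clock: 13.45
tool_pos: [0.455, 0.2383, 0.0299]
orientation: [-179.7, -0.1, 161.7]
force: [0.4, 0.1, -0.9]
opening: 0.0528
```

>>> {"method": "drive_tool", "body": {
  "moves": [
    [0, 0, 0.005, 0, 0, 0],
    [0, 0, 0.01, 0, 0, 0],
    [0, 0, 0.015, 0, 0, 0],
    [0, 0, 0.015, 0, 0, 0]
  ]
}}

```text
clock: 13.85
tool_pos: [0.455, 0.2384, 0.0278]
orientation: [-179.8, -0.1, 161.7]
force: [0.0, -0.5, -1.8]
opening: 0.053
```

```bash
python3 go.py .455 .238 .0268 161.6
```

```text
[-0.001 -0.002  0.007] [-0.004 -0.002  0.002] t 13.85 [0.455  0.2384 0.0278] [-1.7977e+02 -1.2000e-01  1.6169e+02] j [ 50.  18. -33.  -0. -39. -68.]
```

>>> {"method": "drive_tool", "body": {
  "moves": [
    [0, 0, 0.005, 0, 0, 0],
    [0, 0, 0.009, 0, 0, 0],
    [0, 0, 0.009, 0, 0, 0]
  ]
}}

```text
clock: 14.15
tool_pos: [0.4551, 0.2385, 0.0268]
orientation: [-179.8, -0.1, 161.7]
force: [-2.6, 0.1, 4.6]
opening: 0.0522
```

>>> {"method": "drive_tool", "body": {
  "moves": [
    [0, 0, 0, 0, 0, 0],
    [0, 0, 0, 0, 0, 0],
    [0, 0, 0, 0, 0, 0],
    [0, 0, 0, 0, 0, 0],
    [0, 0, 0, 0, 0, 0]
  ],
  "fingers": 1
}}

```text
clock: 14.65
tool_pos: [0.4551, 0.2385, 0.0268]
orientation: [-179.8, -0.1, 161.7]
force: [-0.1, -0.3, 0.6]
opening: 0.085
```

>>> {"method": "drive_tool", "body": {
  "moves": [
    [0, 0, -0.1, 0, 0, 0],
    [0, 0, -0.3, 0, 0, 0],
    [0, 0, -0.5, 0, 0, 0],
    [0, 0, -0.75, 0, 0, 0],
    [0, 0, -1, 0, 0, 0],
    [0, 0, -1, 0, 0, 0],
    [0, 0, -1, 0, 0, 0]
  ]
}}

```text
clock: 15.35
tool_pos: [0.4557, 0.2393, 0.1776]
orientation: [-179.9, -0.1, 161.7]
force: [0.2, -0.2, -0.8]
opening: 0.0878
```

```bash
python3 go.py .612 .0038 .14 180
```

```text
[-1.482 -1.163  0.251] [-0.001 -0.002 -0.305] t 15.35 [0.4557 0.2393 0.1776] [-1.799e+02 -7.000e-02  1.617e+02] j [ 50.   8. -23.  -0. -59. -68.]
```

>>> {"method": "drive_tool", "body": {
  "moves": [
    [-0.25, -0.25, 0, 0, 0, -0.12],
    [-0.5, -0.5, 0, 0, 0, -0.24],
    [-0.75, -0.75, 0, 0, 0, -0.305],
    [-1, -1, 0, 0, 0, -0.305],
    [-1, -1, 0, 0, 0, -0.305],
    [-1, -1, 0, 0, 0, -0.305]
  ]
}}

```text
clock: 15.95
tool_pos: [0.5509, 0.0475, 0.1758]
orientation: [-179.9, -0.3, 179.8]
force: [-0.4, 0.8, 0.8]
opening: 0.088
```

```bash
python3 go.py .612 .0038 .12 180
```

```text
[-0.41  -0.289  0.371] [-0.002 -0.004 -0.004] t 15.95 [0.5509 0.0475 0.1758] [-179.86   -0.27  179.78] j [ 25.  12. -19.   0. -60. -25.]
```

Take pictures now while the short tray is clear, then descend over the jar.

>>> {"method": "drive_tool", "body": {
  "moves": [
    [-0.2, -0.15, 0, 0, 0, 0],
    [-0.41, -0.29, 0.1, 0, 0, 0],
    [-0.41, -0.29, 0.25, 0, 0, 0],
    [-0.41, -0.29, 0.37, 0, 0, 0],
    [-0.41, -0.29, 0.37, 0, 0, 0],
    [-0.41, -0.29, 0.37, 0, 0, 0]
  ]
}}

```text
clock: 16.55
tool_pos: [0.6115, 0.0044, 0.1197]
orientation: [-179.8, -0.3, 179.8]
force: [-0.4, -0.1, 1.3]
opening: 0.0876
```

```bash
python3 - <<'E'
from h import *
s=vision.snapshot("side"); cv2.imwrite("pics/side7.png",s["pixels"][:,:,::-1])
s=vision.snapshot("top"); b=(120,160,420,340); cv2.imwrite("pics/top7.png",cv2.resize(s["pixels"][b[1]:b[3],b[0]:b[2]],None,fx=2.5,fy=2.5,interpolation=cv2.INTER_CUBIC)[:,:,::-1])
E
python3 go.py .612 .0038 .027 180
```

```text
[ 0.    -0.003  0.627] [-0.002 -0.003 -0.002] t 16.65 [0.6123 0.0044 0.1211] [-179.87   -0.19  179.85] j [ 19.  20. -15.   0. -55. -19.]
```

View pics/side7.png

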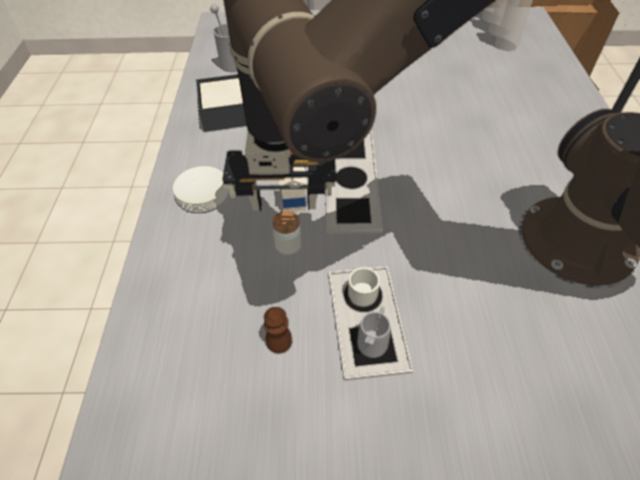

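View pics/top7.png

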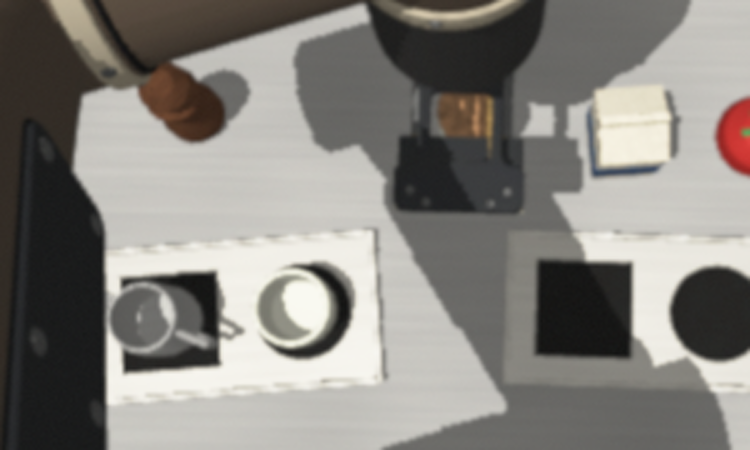

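Run:
```python
from h import *
s=vision.snapshot("top"); q=lambda x,y:(120+(x+.5)/2.5-.5,160+(y+.5)/2.5-.5)
print(cast(s,[q(297,307)],.058)[0],cast(s,[q(143,318)],.078)[0], cast(s,[q(168,323),q(304,311)],.006))
S=vision.snapshot("side"); print(cast(S,[(364.5,278)],.058)[0],cast(S,[(375,322)],.078)[0])
```

```text
[0.46480466 0.12919665 0.058     ] [0.45362859 0.23627378 0.078     ] [[0.4525568  0.23903932 0.006     ]
 [0.46420044 0.13272728 0.006     ]]
[0.46442762 0.13135805 0.058     ] [0.4552657  0.23433952 0.078     ]
```

>>> {"method": "drive_tool", "body": {
  "moves": [
    [0, 0, 0.15, 0, 0, 0],
    [0, 0, 0.3, 0, 0, 0],
    [0, 0, 0.45, 0, 0, 0],
    [0, 0, 0.57, 0, 0, 0],
    [0, 0, 0.625, 0, 0, 0],
    [0, 0, 0.625, 0, 0, 0]
  ]
}}

```text
clock: 17.35
tool_pos: [0.6118, 0.0041, 0.0272]
orientation: [-179.9, -0.2, 179.8]
force: [-0.1, 0.1, 0.2]
opening: 0.0878
```

>>> {"method": "drive_tool", "body": {
  "moves": [
    [0, 0, 0, 0, 0, 0],
    [0, 0, 0, 0, 0, 0],
    [0, 0, 0, 0, 0, 0],
    [0, 0, 0, 0, 0, 0],
    [0, 0, 0, 0, 0, 0],
    [0, 0, 0, 0, 0, 0],
    [0, 0, 0, 0, 0, 0]
  ],
  "fingers": -1
}}

```text
clock: 18.05
tool_pos: [0.6121, 0.0041, 0.0276]
orientation: [-179.9, -0.2, 179.8]
force: [-0.6, 0.4, 5.4]
opening: 0.0533
```

>>> {"method": "drive_tool", "body": {
  "moves": [
    [0, 0, -0.07, 0, 0, 0],
    [0, 0, -0.2, 0, 0, 0],
    [0, 0, -0.35, 0, 0, 0],
    [0, 0, -0.4, 0, 0, 0],
    [0, 0, -0.4, 0, 0, 0],
    [0, 0, -0.4, 0, 0, 0]
  ]
}}

```text
clock: 18.65
tool_pos: [0.6116, 0.0042, 0.0869]
orientation: [-179.9, -0.2, 179.8]
force: [-0.5, -0.2, -2.2]
opening: 0.0537
```

```bash
python3 go.py .4717 -.0874 .09 180
```

```text
[ 0.931 -0.614 -0.016] [-0.002 -0.004 -0.003] t 18.65 [0.6116 0.0042 0.0869] [-179.88   -0.24  179.82] j [ 19.  22. -17.   0. -51. -19.]
```

>>> {"method": "drive_tool", "body": {
  "moves": [
    [0.2, 0, 0, 0, 0, 0],
    [0.4, 0, 0, 0, 0, 0],
    [0.6, -0.1, 0, 0, 0, 0],
    [0.8, -0.3, 0, 0, 0, 0],
    [0.93, -0.5, 0, 0, 0, 0],
    [0.93, -0.61, 0.1, 0, 0, 0],
    [0.93, -0.61, 0.2, 0, 0, 0],
    [0.93, -0.61, 0.2, 0, 0, 0]
  ]
}}

```text
clock: 19.45
tool_pos: [0.4694, -0.0877, 0.0553]
orientation: [-179.8, -0.5, 179.7]
force: [-1.5, 0.3, -1.5]
opening: 0.0535
```

```bash
python3 go.py .4717 -.0874 .0335 180
```

```text
[-0.017  0.002  0.146] [-0.002 -0.009 -0.005] t 19.45 [ 0.4694 -0.0877  0.0553] [-179.85   -0.52  179.72] j [ 13.  13. -36.   0. -41. -13.]
```

>>> {"method": "drive_tool", "body": {
  "moves": [
    [-0.01, 0, 0.04, 0, 0, 0],
    [-0.015, 0, 0.08, 0, 0, 0],
    [-0.015, 0, 0.11, 0, 0, 0],
    [-0.015, 0, 0.125, 0, 0, 0],
    [-0.015, 0, 0.135, 0, 0, 0],
    [-0.015, 0, 0.14, 0, 0, 0],
    [-0.015, 0, 0.14, 0, 0, 0]
  ]
}}

```text
clock: 20.15
tool_pos: [0.4715, -0.0877, 0.0344]
orientation: [-179.9, -0.5, 179.7]
force: [-0.5, -0.6, -2.2]
opening: 0.0533
```

```bash
python3 go.py .4717 -.0874 .0335 180
```

```text
[-0.001  0.002  0.006] [-0.002 -0.008 -0.005] t 20.15 [ 0.4715 -0.0877  0.0344] [-179.85   -0.51  179.73] j [ 13.  15. -37.   0. -38. -13.]
```

>>> {"method": "drive_tool", "body": {
  "moves": [
    [0, 0, 0.005, 0, 0, 0],
    [0, 0, 0.008, 0, 0, 0],
    [0, 0, 0.008, 0, 0, 0]
  ]
}}

```text
clock: 20.45
tool_pos: [0.4717, -0.0877, 0.0337]
orientation: [-179.9, -0.5, 179.7]
force: [-1.4, 0.7, 3.8]
opening: 0.0536
```

>>> {"method": "drive_tool", "body": {
  "moves": [
    [0, 0, 0, 0, 0, 0],
    [0, 0, 0, 0, 0, 0],
    [0, 0, 0, 0, 0, 0],
    [0, 0, 0, 0, 0, 0],
    [0, 0, 0, 0, 0, 0]
  ],
  "fingers": 1
}}

```text
clock: 20.95
tool_pos: [0.4717, -0.0877, 0.0336]
orientation: [-179.9, -0.5, 179.7]
force: [-0.1, 0.2, 1.0]
opening: 0.0854
```

>>> {"method": "drive_tool", "body": {
  "moves": [
    [0, 0, -0.1, 0, 0, 0],
    [0, 0, -0.3, 0, 0, 0],
    [0, 0, -0.5, 0, 0, 0],
    [0, 0, -0.75, 0, 0, 0],
    [0, 0, -1, 0, 0, 0],
    [0, 0, -1, 0, 0, 0],
    [0, 0, -1, 0, 0, 0]
  ]
}}

```text
clock: 21.65
tool_pos: [0.4733, -0.0871, 0.1844]
orientation: [-179.9, -0.3, 179.7]
force: [-0.6, 0.5, -0.0]
opening: 0.0876
```

```bash
python3 go.py .6 -.114 .15 184
```

```text
[-0.847 -0.175  0.224] [-0.002 -0.006 -0.071] t 21.65 [ 0.4733 -0.0871  0.1844] [-179.9    -0.35  179.73] j [ 13.   4. -26.   0. -60. -13.]
```

>>> {"method": "drive_tool", "body": {
  "moves": [
    [-0.3, -0.06, 0, 0, 0, -0.07],
    [-0.6, -0.12, 0, 0, 0, -0.07],
    [-0.84, -0.175, 0, 0, 0, -0.07],
    [-0.845, -0.175, 0, 0, 0, -0.07],
    [-0.845, -0.175, 0.15, 0, 0, -0.07],
    [-0.845, -0.175, 0.15, 0, 0, -0.07]
  ]
}}

```text
clock: 22.25
tool_pos: [0.597, -0.114, 0.1566]
orientation: [-180.0, -0.8, -176.1]
force: [-1.1, 0.3, -0.5]
opening: 0.0873
```

```bash
python3 - <<'E'
from h import *
s=vision.snapshot("side"); b=(150,80,450,305); cv2.imwrite("pics/side8.png",cv2.resize(s["pixels"][b[1]:b[3],b[0]:b[2]],None,fx=2.5,fy=2.5,interpolation=cv2.INTER_CUBIC)[:,:,::-1])
s=vision.snapshot("top"); b=(250,160,550,340); cv2.imwrite("pics/top8.png",cv2.resize(s["pixels"][b[1]:b[3],b[0]:b[2]],None,fx=2.5,fy=2.5,interpolation=cv2.INTER_CUBIC)[:,:,::-1])
E
python3 go.py .599 -.114 .048 184
```

```text
[-0.009  0.002  0.747] [-0.002 -0.009 -0.001] t 22.35 [ 0.5988 -0.1141  0.1601] [-179.91   -0.53 -176.07] j [  8.  18. -13.   0. -60.  -4.]
```

View pics/side8.png

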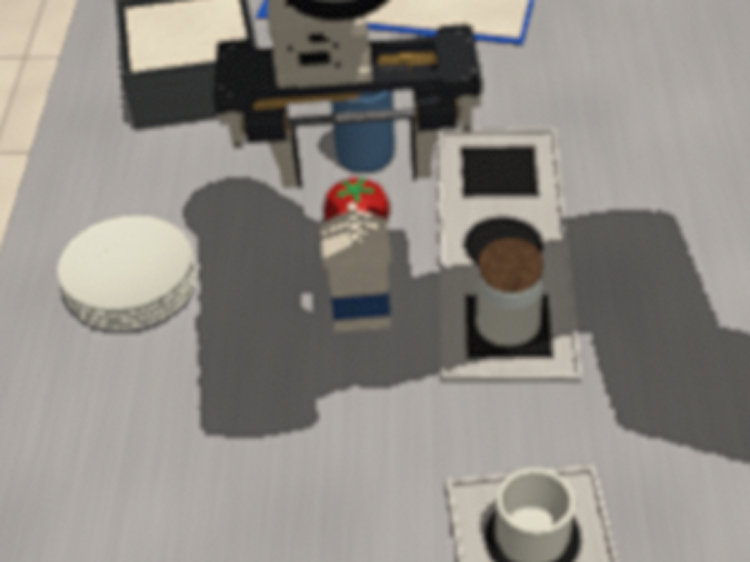

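View pics/top8.png

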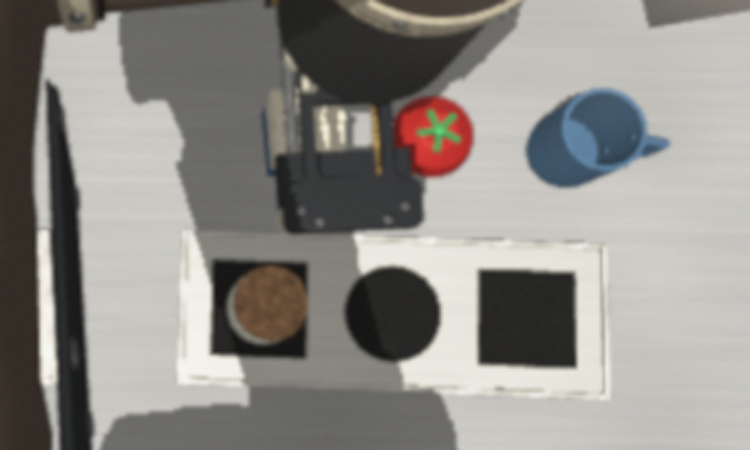

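Run:
```python
from h import *
S=vision.snapshot("side"); q=lambda x,y:(150+(x+.5)/2.5-.5,80+(y+.5)/2.5-.5)
print(cast(S,[q(333,331),q(392,328)],0).round(4), "jar",cast(S,[q(511,264)],.084)[0].round(4))
T=vision.snapshot("top"); q=lambda x,y:(250+(x+.5)/2.5-.5,160+(y+.5)/2.5-.5); print("jar",cast(T,[q(270,303)],.084)[0].round(4))
```

```text
[[ 0.6269 -0.0893  0.    ]
 [ 0.5745 -0.0917  0.    ]] jar [ 0.4725 -0.0843  0.084 ]
jar [ 0.4712 -0.089   0.084 ]
```

>>> {"method": "drive_tool", "body": {
  "moves": [
    [-0.005, 0, 0.2, 0, 0, 0],
    [-0.005, 0, 0.4, 0, 0, 0],
    [-0.005, 0, 0.55, 0, 0, 0],
    [-0.005, 0, 0.68, 0, 0, 0],
    [-0.005, 0, 0.745, 0, 0, 0],
    [-0.005, 0, 0.745, 0, 0, 0],
    [-0.005, 0, 0.745, 0, 0, 0]
  ]
}}

```text
clock: 23.15
tool_pos: [0.6007, -0.1141, 0.0511]
orientation: [-179.9, -0.3, -176.0]
force: [1.0, -0.3, 0.9]
opening: 0.0876
```

>>> {"method": "drive_tool", "body": {
  "moves": [
    [0, 0, 0, 0, 0, 0],
    [0, 0, 0, 0, 0, 0],
    [0, 0, 0, 0, 0, 0],
    [0, 0, 0, 0, 0, 0],
    [0, 0, 0, 0, 0, 0],
    [0, 0, 0, 0, 0, 0],
    [0, 0, 0, 0, 0, 0],
    [0, 0, 0, 0, 0, 0]
  ],
  "fingers": -1
}}

```text
clock: 23.95
tool_pos: [0.6014, -0.1141, 0.0514]
orientation: [-179.9, -0.2, -176.0]
force: [2.9, 0.1, 1.7]
opening: 0.0502
```

>>> {"method": "drive_tool", "body": {
  "moves": [
    [0, 0, -0.07, 0, 0, 0],
    [0, 0, -0.2, 0, 0, 0],
    [0, 0, -0.35, 0, 0, 0],
    [0, 0, -0.5, 0, 0, 0],
    [0, 0, -0.7, 0, 0, 0],
    [0, 0, -0.7, 0, 0, 0]
  ]
}}

```text
clock: 24.55
tool_pos: [0.6033, -0.114, 0.1609]
orientation: [-179.8, 0.1, -176.0]
force: [0.8, -0.6, -2.6]
opening: 0.0504
```

```bash
python3 go.py .4686 -.2968 .15 180
```

```text
[ 0.981 -1.152  0.074] [-0.002  0.002  0.067] t 24.55 [ 0.6033 -0.114   0.1609] [-1.7985e+02  1.2000e-01 -1.7598e+02] j [  8.  18. -13.   0. -60.  -4.]
```

>>> {"method": "drive_tool", "body": {
  "moves": [
    [0.2, -0.05, 0, 0, 0, 0.067],
    [0.4, -0.2, 0, 0, 0, 0.067],
    [0.6, -0.4, 0, 0, 0, 0.067],
    [0.8, -0.6, 0, 0, 0, 0.067],
    [0.95, -0.8, 0, 0, 0, 0.067],
    [0.98, -1, 0, 0, 0, 0.067],
    [0.98, -1, 0, 0, 0, 0.067],
    [0.98, -1, 0, 0, 0, 0.067]
  ]
}}

```text
clock: 25.35
tool_pos: [0.4659, -0.2743, 0.1601]
orientation: [-179.9, 0.0, 179.9]
force: [-0.2, -0.2, -3.9]
opening: 0.0496
```

```bash
python3 go.py .4686 -.2968 .063 180
```

```text
[-0.018 -0.149  0.648] [-0.001  0.    -0.002] t 25.35 [ 0.4659 -0.2743  0.1601] [-1.7991e+02  2.0000e-02  1.7986e+02] j [-10.  11. -22.   0. -57.   9.]
```

>>> {"method": "drive_tool", "body": {
  "moves": [
    [-0.01, -0.1, 0, 0, 0, 0],
    [-0.018, -0.149, 0.1, 0, 0, 0],
    [-0.018, -0.149, 0.28, 0, 0, 0],
    [-0.018, -0.149, 0.43, 0, 0, 0],
    [-0.018, -0.149, 0.54, 0, 0, 0],
    [-0.018, -0.149, 0.61, 0, 0, 0],
    [-0.018, -0.149, 0.64, 0, 0, 0],
    [-0.018, -0.149, 0.648, 0, 0, 0]
  ]
}}

```text
clock: 26.15
tool_pos: [0.4687, -0.2966, 0.0628]
orientation: [-179.9, -0.0, 179.9]
force: [0.5, -0.5, -3.2]
opening: 0.05
```

>>> {"method": "drive_tool", "body": {
  "moves": [
    [0, 0, 0.01, 0, 0, 0],
    [0, 0, 0.02, 0, 0, 0],
    [0, 0, 0.025, 0, 0, 0],
    [0, 0, 0.025, 0, 0, 0]
  ]
}}

```text
clock: 26.55
tool_pos: [0.4688, -0.2967, 0.0593]
orientation: [-179.9, 0.0, 179.9]
force: [0.3, -0.5, -3.6]
opening: 0.0504
```

```bash
python3 go.py .4686 -.2968 .0572 180
```

```text
[ 0.001 -0.001  0.014] [-0.002  0.    -0.002] t 26.55 [ 0.4688 -0.2967  0.0593] [-1.7991e+02  2.0000e-02  1.7990e+02] j [-12.  19. -27.   0. -44.  12.]
```

>>> {"method": "drive_tool", "body": {
  "moves": [
    [0, 0, 0.005, 0, 0, 0],
    [0, 0, 0.01, 0, 0, 0],
    [0, 0, 0.015, 0, 0, 0],
    [0, 0, 0.015, 0, 0, 0]
  ]
}}

```text
clock: 26.95
tool_pos: [0.4689, -0.2968, 0.0575]
orientation: [-179.9, 0.0, 179.9]
force: [-0.3, 0.0, 1.7]
opening: 0.0499
```

Contact. Release and rise.

>>> {"method": "drive_tool", "body": {
  "moves": [
    [0, 0, 0, 0, 0, 0],
    [0, 0, 0, 0, 0, 0],
    [0, 0, 0, 0, 0, 0],
    [0, 0, 0, 0, 0, 0],
    [0, 0, 0, 0, 0, 0]
  ],
  "fingers": 1
}}

```text
clock: 27.45
tool_pos: [0.469, -0.2968, 0.0574]
orientation: [-179.9, 0.0, 179.9]
force: [-0.9, -0.4, 0.3]
opening: 0.084
```

>>> {"method": "drive_tool", "body": {
  "moves": [
    [0, 0, -0.1, 0, 0, 0],
    [0, 0, -0.3, 0, 0, 0],
    [0, 0, -0.5, 0, 0, 0],
    [0, 0, -0.75, 0, 0, 0],
    [0, 0, -0.9, 0, 0, 0],
    [0, 0, -0.9, 0, 0, 0],
    [0, 0, -0.9, 0, 0, 0]
  ]
}}

```text
clock: 28.15
tool_pos: [0.4689, -0.2964, 0.1927]
orientation: [-179.9, 0.1, 179.9]
force: [-1.1, 0.9, -1.0]
opening: 0.0877
```

```bash
python3 go.py .6015 -.328 .14 180
```

```text
[-0.883 -0.208  0.354] [-0.002  0.002 -0.002] t 28.15 [ 0.4689 -0.2964  0.1927] [-1.799e+02  1.000e-01  1.799e+02] j [-12.  11. -18.   0. -62.  12.]
```

>>> {"method": "drive_tool", "body": {
  "moves": [
    [-0.3, -0.07, 0, 0, 0, 0],
    [-0.6, -0.14, 0, 0, 0, 0],
    [-0.88, -0.208, 0.05, 0, 0, 0],
    [-0.883, -0.208, 0.2, 0, 0, 0],
    [-0.883, -0.208, 0.35, 0, 0, 0],
    [-0.883, -0.208, 0.35, 0, 0, 0],
    [-0.883, -0.208, 0.35, 0, 0, 0]
  ]
}}

```text
clock: 28.85
tool_pos: [0.6008, -0.328, 0.1396]
orientation: [-179.9, -0.0, 179.9]
force: [-0.1, -0.9, 0.1]
opening: 0.0875
```

```bash
python3 - <<'E'
from h import *
s=vision.snapshot("side"); b=(200,60,440,260); cv2.imwrite("pics/side9.png",cv2.resize(s["pixels"][b[1]:b[3],b[0]:b[2]],None,fx=3,fy=3,interpolation=cv2.INTER_CUBIC)[:,:,::-1])
s=vision.snapshot("top"); b=(300,160,560,340); cv2.imwrite("pics/top9.png",cv2.resize(s["pixels"][b[1]:b[3],b[0]:b[2]],None,fx=3,fy=3,interpolation=cv2.INTER_CUBIC)[:,:,::-1])
E
python3 go.py .6015 -.328 .032 180
```

```text
[0.005 0.004 0.731] [-0.002  0.003 -0.001] t 28.95 [ 0.6019 -0.3283  0.1417] [-1.7985e+02  1.7000e-01  1.7992e+02] j [-12.  25.  -4.   0. -61.  12.]
```

View pics/side9.png

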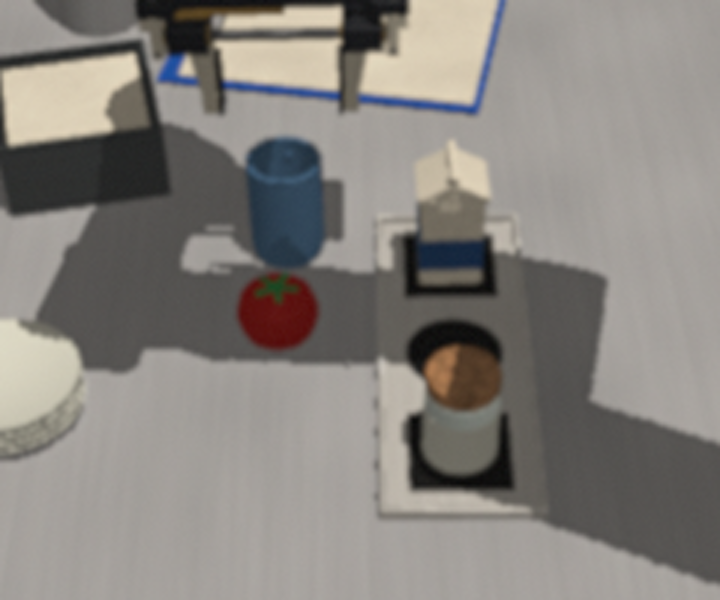

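View pics/top9.png

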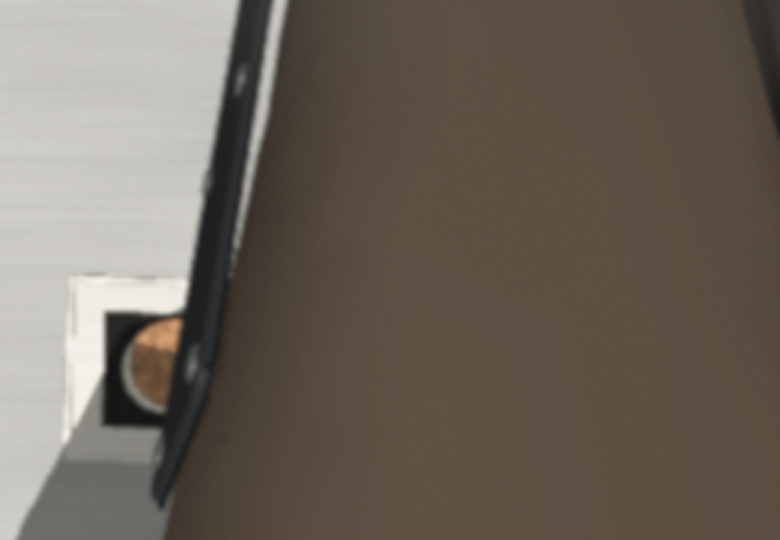

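>>> {"method": "drive_tool", "body": {
  "moves": [
    [0.004, 0, 0.15, 0, 0, 0],
    [0.004, 0, 0.3, 0, 0, 0],
    [0.004, 0, 0.45, 0, 0, 0],
    [0.004, 0, 0.6, 0, 0, 0],
    [0.004, 0, 0.7, 0, 0, 0],
    [0.004, 0, 0.73, 0, 0, 0],
    [0.004, 0, 0.73, 0, 0, 0]
  ]
}}

```text
clock: 29.65
tool_pos: [0.6018, -0.3286, 0.0325]
orientation: [-179.8, 0.2, 179.9]
force: [0.3, 0.4, -0.4]
opening: 0.0877
```

>>> {"method": "drive_tool", "body": {
  "moves": [
    [0, 0, 0, 0, 0, 0],
    [0, 0, 0, 0, 0, 0],
    [0, 0, 0, 0, 0, 0],
    [0, 0, 0, 0, 0, 0],
    [0, 0, 0, 0, 0, 0],
    [0, 0, 0, 0, 0, 0],
    [0, 0, 0, 0, 0, 0]
  ],
  "fingers": -1
}}

```text
clock: 30.35
tool_pos: [0.6023, -0.3288, 0.0332]
orientation: [-179.8, 0.2, 179.9]
force: [-0.0, 1.2, 5.1]
opening: 0.0614
```

>>> {"method": "drive_tool", "body": {
  "moves": [
    [0, 0, -0.07, 0, 0, 0],
    [0, 0, -0.2, 0, 0, 0],
    [0, 0, -0.35, 0, 0, 0],
    [0, 0, -0.55, 0, 0, 0],
    [0, 0, -0.75, 0, 0, 0],
    [0, 0, -0.85, 0, 0, 0],
    [0, 0, -0.85, 0, 0, 0]
  ]
}}

```text
clock: 31.05
tool_pos: [0.6027, -0.3287, 0.1631]
orientation: [-179.8, 0.4, 179.9]
force: [0.5, -0.0, -2.0]
opening: 0.0616
```

```bash
python3 go.py .4702 -.1918 .15 180
```

```text
[0.885 0.912 0.077] [-0.004  0.007 -0.001] t 31.05 [ 0.6027 -0.3287  0.1631] [-179.76    0.44  179.95] j [-12.  24.  -3.   0. -63.  12.]
```

>>> {"method": "drive_tool", "body": {
  "moves": [
    [0, 0.2, 0, 0, 0, 0],
    [0, 0.4, 0, 0, 0, 0],
    [0.15, 0.6, 0, 0, 0, 0],
    [0.35, 0.8, 0, 0, 0, 0],
    [0.55, 0.91, 0, 0, 0, 0],
    [0.75, 0.912, 0, 0, 0, 0],
    [0.885, 0.912, 0, 0, 0, 0],
    [0.885, 0.912, 0, 0, 0, 0]
  ]
}}

```text
clock: 31.85
tool_pos: [0.4662, -0.1912, 0.1599]
orientation: [-179.8, 0.2, 179.9]
force: [1.5, -1.1, -3.0]
opening: 0.0613
```

>>> {"method": "drive_tool", "body": {
  "moves": [
    [0, 0, 0, 0, 0, 0],
    [0, 0, 0, 0, 0, 0]
  ]
}}

```text
clock: 32.05
tool_pos: [0.4658, -0.1911, 0.1588]
orientation: [-179.9, 0.1, 179.9]
force: [0.4, -0.5, -1.9]
opening: 0.0609
```

```bash
python3 - <<'E'
from h import *
s=vision.snapshot("side"); cv2.imwrite("pics/side10.png",s["pixels"][:,:,::-1])
E
python3 go.py .4702 -.1918 .043 180
```

```text
[-0.024 -0.002  0.774] [-0.003  0.003 -0.002] t 32.1 [ 0.4662 -0.1912  0.159 ] [-1.7984e+02  1.6000e-01  1.7989e+02] j [  0.   8. -26.   0. -56.  -0.]
```

View pics/side10.png

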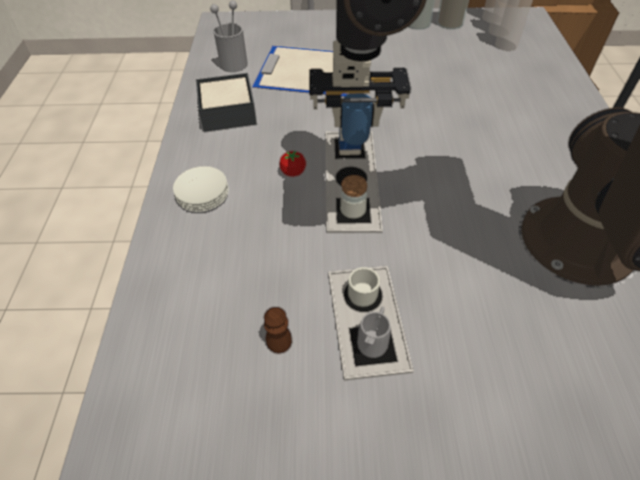

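>>> {"method": "drive_tool", "body": {
  "moves": [
    [-0.02, 0, 0.15, 0, 0, 0],
    [-0.024, 0, 0.3, 0, 0, 0],
    [-0.024, 0, 0.45, 0, 0, 0],
    [-0.024, 0, 0.58, 0, 0, 0],
    [-0.024, 0, 0.68, 0, 0, 0],
    [-0.024, 0, 0.74, 0, 0, 0],
    [-0.024, 0, 0.77, 0, 0, 0],
    [-0.024, 0, 0.774, 0, 0, 0]
  ]
}}

```text
clock: 32.9
tool_pos: [0.4703, -0.1916, 0.0425]
orientation: [-179.8, 0.1, 179.9]
force: [0.6, 1.0, -2.4]
opening: 0.0611
```

>>> {"method": "drive_tool", "body": {
  "moves": [
    [0, 0, 0.005, 0, 0, 0],
    [0, 0, 0.01, 0, 0, 0],
    [0, 0, 0.017, 0, 0, 0],
    [0, 0, 0.017, 0, 0, 0]
  ]
}}

```text
clock: 33.3
tool_pos: [0.4704, -0.1916, 0.0402]
orientation: [-179.8, 0.2, 179.9]
force: [-0.6, 0.2, -3.4]
opening: 0.0609
```

```bash
python3 go.py .4702 -.1918 .039 180
```

```text
[ 0.001 -0.002  0.008] [-0.003  0.003 -0.002] t 33.3 [ 0.4704 -0.1916  0.0402] [-1.7984e+02  1.5000e-01  1.7990e+02] j [  0.  17. -34.   0. -39.  -0.]
```

>>> {"method": "drive_tool", "body": {
  "moves": [
    [0, 0, 0.005, 0, 0, 0],
    [0, 0, 0.01, 0, 0, 0],
    [0, 0, 0.01, 0, 0, 0]
  ]
}}

```text
clock: 33.6
tool_pos: [0.4706, -0.1916, 0.0392]
orientation: [-179.8, 0.2, 179.9]
force: [-0.6, 0.7, 2.7]
opening: 0.0612
```

>>> {"method": "drive_tool", "body": {
  "moves": [
    [0, 0, 0, 0, 0, 0],
    [0, 0, 0, 0, 0, 0],
    [0, 0, 0, 0, 0, 0],
    [0, 0, 0, 0, 0, 0],
    [0, 0, 0, 0, 0, 0]
  ],
  "fingers": 1
}}

```text
clock: 34.1
tool_pos: [0.4706, -0.1916, 0.0392]
orientation: [-179.8, 0.2, 179.9]
force: [-0.1, 1.0, 0.4]
opening: 0.0871
```

>>> {"method": "drive_tool", "body": {
  "moves": [
    [0, 0, -0.1, 0, 0, 0],
    [0, 0, -0.3, 0, 0, 0],
    [0, 0, -0.5, 0, 0, 0],
    [0, 0, -0.75, 0, 0, 0],
    [0, 0, -1, 0, 0, 0],
    [0, 0, -1, 0, 0, 0]
  ]
}}

```text
clock: 34.7
tool_pos: [0.4732, -0.1917, 0.1945]
orientation: [-179.7, 0.7, 180.0]
force: [-0.2, -0.0, 0.4]
opening: 0.0877
```

>>> {"method": "drive_tool", "body": {
  "moves": [
    [0, -0.25, -0.2, 0, 0, 0],
    [0, -0.5, -0.4, 0, 0, 0],
    [0, -0.75, -0.6, 0, 0, 0],
    [0, -1, -0.8, 0, 0, 0],
    [0, -1, -0.8, 0, 0, 0]
  ]
}}

```text
clock: 35.2
tool_pos: [0.4727, -0.3456, 0.3188]
orientation: [-179.5, 1.0, 179.8]
force: [-0.2, 0.9, -0.9]
opening: 0.0877
```

>>> {"method": "drive_tool", "body": {
  "moves": [
    [0, -0.3, 0, 0, 0, 0],
    [0, -0.6, 0, 0, 0, 0],
    [0, -0.9, 0, 0, 0, 0],
    [0, -1, 0, 0, 0, 0],
    [0, -1, 0, 0, 0, 0]
  ]
}}

```text
clock: 35.7
tool_pos: [0.4715, -0.4972, 0.3175]
orientation: [-179.6, 0.8, 179.6]
force: [-0.1, 1.7, 0.3]
opening: 0.0874
```

Run:
```python
from h import *
s=vision.snapshot("side"); b=(230,110,430,390); cv2.imwrite("pics/side11.png",cv2.resize(s["pixels"][b[1]:b[3],b[0]:b[2]],None,fx=2,fy=2,interpolation=cv2.INTER_CUBIC)[:,:,::-1])
s=vision.snapshot("top"); b=(110,160,530,340); cv2.imwrite("pics/top11.png",cv2.resize(s["pixels"][b[1]:b[3],b[0]:b[2]],None,fx=1.9,fy=1.9,interpolation=cv2.INTER_CUBIC)[:,:,::-1])
```

```text
(no output)
```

View pics/side11.png

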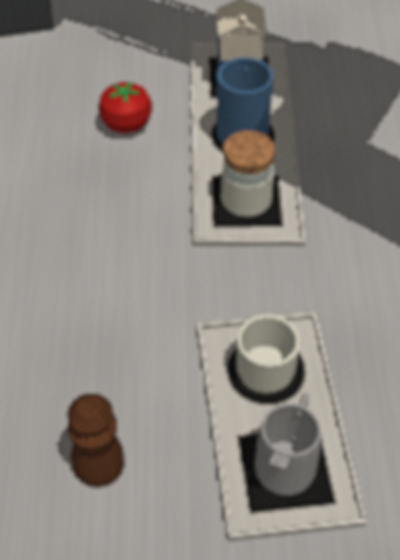

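View pics/top11.png

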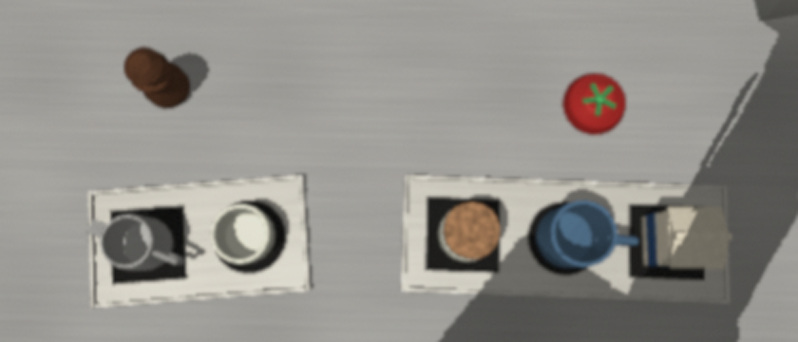

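```bash
python3 - <<'E'
from h import *
T=vision.snapshot("top");S=vision.snapshot("side")
t=lambda x,y:(110+(x+.5)/1.9-.5,160+(y+.5)/1.9-.5); s=lambda x,y:(230+(x+.5)/2-.5,110+(y+.5)/2-.5)
A=np.array([.4686,-.2968]);B=np.array([.4717,-.0874]);C=np.array([.465,.1334]);D=np.array([.4546,.238])
for n,a,b,z,p in [("mug",(584,233),(245,79),.096,(A+B)/2),("cup",(245,234),(268,340),.058,C),("jug",(127,242),(289,431),.078,D),("jar",(471,231),(249,151),.084,B)]:
    for q in (cast(T,[t(*a)],z),cast(S,[s(*b)],z)): print(n,((q[0,:2]-p)*1e3).round(1),"mm")
print("carton front base edge",cast(T,[t(643,212),t(643,265)],.006).round(4))
print("carton base edge mid to pad",(cast(T,[t(643,238)],.006)[0,:2]-[0,.025]-A)*1e3)
E
sed -i 's/^E$//' /dev/null
```

```text
mug [ 0.1 -0.4] mm
mug [1.2 7.8] mm
cup [-1.  -4.6] mm
cup [1.1 1.8] mm
jug [-1.4 -1.2] mm
jug [2.4 2.4] mm
jar [-1.3 -1.6] mm
jar [0.4 3. ] mm
carton front base edge [[ 0.4983 -0.2737  0.006 ]
 [ 0.4439 -0.2725  0.006 ]]
carton base edge mid to pad [ 2.90059415 -1.33417867]sed: couldn't edit /dev/null: not a regular file
```

Run:
```python
from plant import ticket
print(ticket.close_job())
```

```text
the job is handed in; nothing more can be done
None
```

Both trays are made up and the job is handed in, at about 36 s on the robot's clock. `close_job` reported no verdict.

- **Long tray:** the mug is on the round pad, the jar on the +y square pad and the carton on the −y square pad.
- **Short tray:** the cup is on the round pad and the jug on the square pad.

**Centring:** in the last pictures every offset from a pad centre was within about 5 mm in the top view. The side view agreed to about 3 mm for the cup, jug and jar. The views disagreed on the mug along y: −0.4 mm from the top and +7.8 mm from the side, where y is harder to read. Both are inside the 13 mm limit. The carton was checked in the top view only, and came out about 3 mm off.

**Handling:** each thing was lowered until it just touched its pad; the mug, jug, jar and carton pushed back with under 5 N, and the cup gave no clear contact force. Everything looks upright in the final pictures. By eye the tomato and pepper mill have not moved, though I did not measure them. The gripper was raised clear to one side before handing in.

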